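Tighten the reagent jar and push its drawer home

TASK

The drawer of one of the two low light-grey bench units has been left open, and the amber jar in it has a loose winged cap. Turn the cap clockwise until it is fully tight, then push the drawer home until it clicks past its catch and its front sits flush with the unit, without slamming it. Leave the phone, the tube rack, the burner and the beaker where they are.

Things in the scene. Friction and masses are not known exactly. Their poses are not given: they have to be found in the camera images.
- reagent_unit: Light-grey metal bench unit with the open drawer, 270 deep x 200 wide x 140 mm high, fixed to the bench; origin at the centre of its underside, x points from its front to its back (the drawer is pushed along +x), z up. It stands left or right of the closed unit.
- closed_unit: A unit of the same size and look beside it, its drawer already shut; fixed, nothing to do there. Same origin and axes.
- drawer (a joint): Opening of the reagent unit's drawer in m: 0 = fully home, front panel flush with the unit; starts 0.14 to 0.17 open. A sprung catch resists the last 20 mm (8 to 12 N), at about 8 mm it gives and draws the drawer in; short of that it stays ajar. It slides with a few N of drag.
- drawer_front (a point): Centre of the front edge of the drawer's aluminium pull lip, a bar 140 wide, 12 high, 12 mm deep near the top of the flat front panel (196 x 132 mm, top 136 mm above the bench). The point is 114 mm above the bench, 12 mm in front of the panel; x is the closing direction; it moves with the drawer. With the drawer home it lies at x = -147 mm of the unit.
- cap (a joint): Turn of the jar's captive cap in rad: 0 = fully tight against its stop, positive = loosened (counter-clockwise seen from above); starts 0.5 to 1.4. It turns stiffly, stays where left and neither rises nor comes off.
- cap_wing (a point): Top middle of the cap's upright grip wing: black bar 58 long (this point's y), 14 thick (x), 30 mm high, on a disc 58 mm across. It lies on the turning axis, 116 mm above the bench; the disc's top is 30 mm lower; axes turn with the cap. When tight, the wing is parallel to the drawer front. The amber jar, 68 mm across, is fast in the drawer, 85 mm behind the panel's front, midway across.
- phone: Phone lying on the bench, 120 x 64 x 10 mm; origin at the centre of its underside. Leave alone.
- tube_rack: Yellow plastic rack with capped tubes, 90 x 200 mm, 92 mm high; origin at the centre of its underside. Leave alone.
- burner: Laboratory burner, round foot 84 mm across, 130 mm high; origin at the centre of its underside. Leave alone.
- beaker: Glass beaker 70 mm across, 85 mm high, on top of the closed unit; origin at the centre of its underside. Leave alone.

How it is judged (in metres and radians):
On the way:
1. the cap is fully tight while the drawer is still open (value of joint cap below 0.1 rad and value of joint drawer above 0.05 m), for 0.2 s.
At the end, for the whole second after the job is handed in: The cap is turned tight (within 0.1 rad of its stop) and the drawer is seated in its catch, its front within 3 mm of flush; the phone, rack, burner and beaker are where they were (within 30 mm) (value of joint cap below 0.1 rad and value of joint drawer below 0.003 m and distance of each of phone, tube_rack, burner, beaker from where it was at the start of the episode below 0.03 m); the robot touches nothing.
It fails at once if the drawer is slammed (faster than 0.5 m/s) (velocity of joint drawer below -0.5 m/s).
It fails at once if the phone, tube rack, burner or beaker is moved by more than 30 mm (distance of any of phone, tube_rack, burner, beaker from where it was at the start of the episode above 0.03 m).
It fails at once if the tube rack, burner or beaker is tipped (angle between any of tube_rack, burner, beaker's own z axis and vertical above 0.5 rad).
It also fails if it takes over 51 s, if anything falls off the work surface, if the arm or the gripper's body presses on something with over 40 N, if the wrist force passes 120 N, or if a joint passes its speed limit or range.

ROBOT

A 7-joint arm with a two-finger parallel gripper is mounted at the origin on the work surface. World frame = base frame: x ahead of the robot, y to its left, z up, the work surface at z = 0. Lengths are in m, angles in degrees, forces in N, time in s.
With the tool pointing down it reaches from about 0.35 to 0.775 m from the base axis. Payload 3.1 kg.
Tool frame: the origin (TCP) lies on the centre line of the jaws, within the pads' length; the fingertips stand 17 mm ahead of it and the grasp point (between the pads) lies 2 mm behind it (robot.tip_reach is the distance from the TCP to the fingertips, in m); z points along the fingers, y is the line along which they close (so a half turn about z gives the same grasp; the last joint's range is limited). The gripper opens to 85 mm and grips with 20 to 120 N. Pads are 22 mm wide; open, the fingers measure 114 mm over their backs; the gripper's body (76 mm by 85 mm) begins 54 mm behind the grasp point. The pads swing forward as they close: fully open they stand 13 mm farther back than shut.
Start: joints at [-79.395, 17.813, 0.802, 86.603, -0.252, 75.585, -1.558], TCP at [0.124, 0.536, 0.248] pointing down, gripper open.
Joint ranges: [-154.91, 154.91], [-16.99, 109.72], [-72.82, 74.43], [7.12, 147.25], [-82.49, 262.49], [11.32, 116.49], [-174.64, 174.64]. Speed limits (degrees/s): [159.86, 159.86, 180, 180, 180, 180, 180].

INTERFACE

Orientations are given as [roll, pitch, yaw] about the fixed x, y, z axes, in that order (R = Rz(yaw) Ry(pitch) Rx(roll)).
In Python, from station import robot, fingers, vision, workorder, recognise gives the robot as it stands. Calls block until the motion is done:
- robot.move_to(position, orientation): joint-space move of the TCP to a pose.
- robot.line_to(position, orientation=None, velocity=0.15, f_stop=None): straight line of the TCP; orientation=None keeps the orientation; velocity is the mean speed in m/s. With f_stop (N) it stops when the force on the tool has changed by that much, and returns True; else False.
- robot.move_j(angles): joint-space move.
- fingers.gripper_to(opening, force=None): opening from 0.0 (shut) to 1.0 (fully open); force is the grip in N (None keeps the last); returns when the fingers have stopped.
- robot.pause(seconds).
- robot.inverse_kinematics(position, orientation): joint angles nearest the present ones, or None.
- vision.grab_frame(name): name is "side" or "top" or "wrist"; returns the picture (400x640x3 uint8, red, green, blue); there is no depth.
- vision.calibration(name): a dict with "mtx" (3x3 intrinsics, pixels), "extrinsics" (4x4, takes a point from world to camera coordinates); the wrist camera has in their place "T_tool_cam" (4x4, takes a point from camera to tool coordinates, whose origin is the TCP and whose axes are the flange's). Camera axes: x right, y up, looking along -z (the intrinsics and any distortion apply to the point x, -y, -z); pixel columns grow to the right and rows downward; lengths in m; the calibration is good to about 2 mm. A picture is of the moment at which its call begins: read the wrist's pose just before it. calibration takes no time and is no camera call.
A pose or a line that the arm cannot do raises robot.PlanningError and nothing moves.
- workorder.close_job(): hands the job in; it is judged then, once.
Trained networks look in the newest picture that a camera, given by its name, has taken for a name from the list of things; names that differ only in an ending like _2 or _b are one class to them, and where a whole thing is asked for, a point or a joint stands for the part that bears it (a point fixed in the world has none). Each returns a list of dicts, best first, with "p" (0 to 1); they miss things now and then, are a little off and sometimes report something else, mostly with a low value. They report only what shows in the picture. A call takes as long as a camera call.
- recognise(label, camera): "rect" ([centre column, centre row, width, height] in pixels, round what is visible of it).
Readings, each from a call of its own:
- robot.current_time_s(): time.
- robot.current_joint_positions(): joint angles.
- robot.current_dq(): joint speeds.
- robot.current_joint_torque(): joint torques, N m.
- robot.current_tool_pos(): TCP position.
- robot.current_eef_rot(): TCP orientation.
- robot.current_contact_force(): force on the tool from outside, world axes, zero at the start.
- robot.current_torque(): the same for the moment, N m.
- robot.current_finger_gap(): opening from 0.0 (shut) to 1.0 (fully open).
- robot.current_gripper_force(): force on a finger pad.
Only numpy, scipy, OpenCV 4.12 (cv2) and the standard library are available. Lean on these libraries where they do the work, as an engineer would, in place of code of your own. Each camera call takes 0.05 s, during which the arm holds its last target. There are 200 camera calls.

## Working session

There is one attempt and no reset: what is moved stays moved. The work goes in short steps, each a Python script; the robot and the scene stay as the last script left them, time stands still between calls to the robot, and variables do not carry over. Pictures are saved under pics/ and viewed, at most 10 in all, crops included, and the job is handed in when it is done.

```bash
mkdir -p pics; ls; python3 - <<'E'
from station import robot, fingers, vision, workorder, recognise
import cv2
for c in ("top","side"):
    im=vision.grab_frame(c); cv2.imwrite(f"pics/{c}0.png",im[:,:,::-1])
    for l in ("reagent_unit","drawer_front","cap_wing","closed_unit","phone","tube_rack","burner","beaker"):
        print(c,l,[(round(d["p"],2),[round(float(v)) for v in d["rect"]]) for d in recognise(l,c)[:2]])
    k=vision.calibration(c); print({a:(b.round(3).tolist() if hasattr(b,'round') else b) for a,b in k.items()})
print(robot.current_time_s(),robot.current_tool_pos(),robot.current_eef_rot())
E
```

```text
pics
top reagent_unit [(0.82, [264, 158, 59, 114])]
top drawer_front [(0.71, [263, 189, 53, 48])]
top cap_wing [(0.57, [266, 186, 14, 19]), (0.52, [441, 269, 13, 34])]
top closed_unit [(0.64, [364, 149, 57, 76])]
top phone [(0.59, [441, 270, 18, 37])]
top tube_rack [(0.78, [178, 198, 27, 58])]
top burner []
top beaker [(0.67, [177, 199, 26, 59]), (0.58, [373, 130, 19, 23])]
{'mtx': [[505.216, 0.0, 311.764], [0.0, 505.216, 200.318], [0.0, 0.0, 1.0]], 'extrinsics': [[0.067, -0.998, -0.005, -0.003], [0.976, 0.065, 0.207, -0.548], [-0.206, -0.019, 0.978, -1.888], [0.0, 0.0, 0.0, 1.0]]}
side reagent_unit [(0.82, [356, 151, 141, 86])]
side drawer_front [(0.59, [317, 162, 61, 71])]
side cap_wing [(0.55, [319, 151, 19, 18])]
side closed_unit [(0.59, [419, 235, 123, 99]), (0.32, [317, 160, 60, 71])]
side phone [(0.8, [275, 387, 52, 24])]
side tube_rack [(0.91, [287, 106, 64, 44])]
side burner [(0.92, [385, 370, 38, 51])]
side beaker [(0.56, [433, 210, 30, 34])]
{'mtx': [[469.398, 0.0, 324.433], [0.0, 469.398, 191.155], [0.0, 0.0, 1.0]], 'extrinsics': [[0.975, -0.224, 0.011, -0.537], [0.154, 0.702, 0.695, -0.174], [-0.163, -0.676, 0.719, -1.339], [0.0, 0.0, 0.0, 1.0]]}
0.9 [0.12365611 0.53595644 0.24832231] [1.79995042e+02 2.54952951e-03 1.67009715e+02]
```

```bash
python3 - <<'E'
import cv2,numpy as np
a=cv2.imread("pics/top0.png")[80:330,140:480]; b=cv2.imread("pics/side0.png")
cv2.imwrite("pics/top1.png",cv2.resize(a,None,fx=2.3,fy=2.3,interpolation=2))
cv2.imwrite("pics/side1.png",cv2.resize(b[60:400,200:560],None,fx=1.75,fy=1.75,interpolation=2))
E
```

```text
(no output)
```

View pics/top1.png

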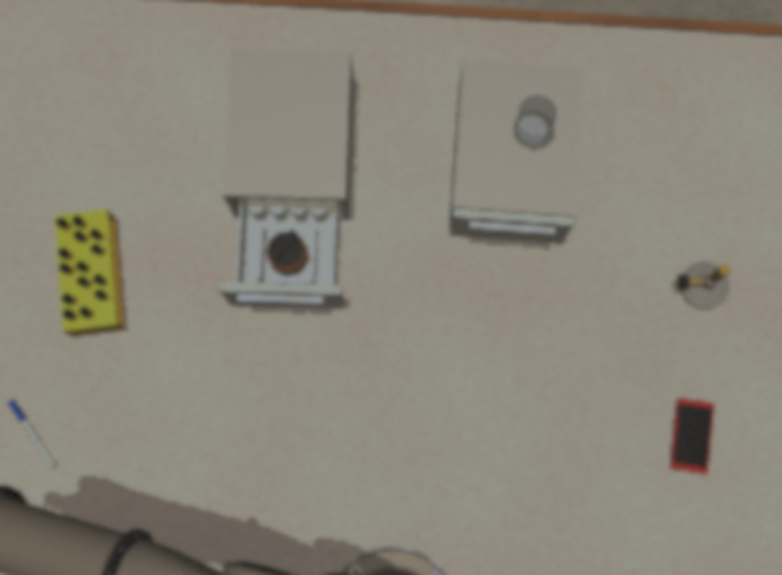

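View pics/side1.png

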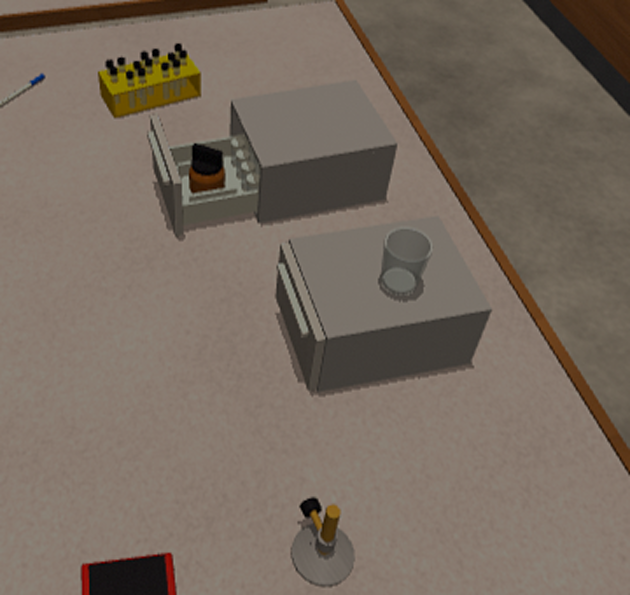

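```bash
cat > h.py <<'E'
from station import robot, fingers, vision, workorder, recognise
import numpy as np, cv2
from scipy.spatial.transform import Rotation as R
def cam(name):
    k=vision.calibration(name)
    if name=="wrist":
        T=np.eye(4); T[:3,:3]=R.from_euler("xyz",robot.current_eef_rot(),degrees=True).as_matrix(); T[:3,3]=robot.current_tool_pos()
        return k["mtx"],T@k["T_tool_cam"],k.get("dist")
    return k["mtx"],np.linalg.inv(k["extrinsics"]),k.get("dist")
def world(c,uv,z):
    K,T,_=c
    d=np.linalg.solve(K,[uv[0],uv[1],1]); d=T[:3,:3]@(d*[1,-1,-1]); o=T[:3,3]
    return o+d*(z-o[2])/d[2]
E
python3 - <<'E'
from h import *
c=cam("top")
print(vision.calibration("wrist"))
f=lambda u,v,z:world(c,(140+u/2.3,80+v/2.3),z).round(3)
print("wing",f(288,246,.116),"disc",f(288,250,.086))
print("lip",f(237,299,.114),f(323,302,.114))
print("unit",[f(u,v,.14) for u,v in((230,52),(352,52),(349,197),(226,197))])
s=cam("side"); g=lambda u,v,z:world(s,(200+u/1.75,60+v/1.75),z).round(3)
print("side wing",g(207,150,.116)," unit front top corners",g(231,101,.14),g(256,166,.14),g(395,145,.14))
E
```

```text
{'mtx': array([[358.56143577,   0.        , 318.01962731],
       [  0.        , 358.56143577, 202.3679831 ],
       [  0.        ,   0.        ,   1.        ]]), 'T_tool_cam': array([[ 3.25117690e-04,  9.49652463e-01,  3.13305114e-01,
         8.01752284e-02],
       [ 9.99998167e-01, -8.99961951e-04,  1.69015431e-03,
        -1.71499531e-03],
       [ 1.88702188e-03,  3.13303990e-01, -9.49651014e-01,
        -1.25987196e-01],
       [ 0.00000000e+00,  0.00000000e+00,  0.00000000e+00,
         1.00000000e+00]])}
wing [0.574 0.21  0.116] disc [0.574 0.213 0.086]
lip [0.481 0.285 0.114] [0.485 0.146 0.114]
unit [array([0.894, 0.333, 0.14 ]), array([0.907, 0.129, 0.14 ]), array([0.656, 0.115, 0.14 ]), array([0.643, 0.315, 0.14 ])]
side wing [0.578 0.212 0.116]  unit front top corners [0.647 0.314 0.14 ] [0.646 0.124 0.14 ] [0.904 0.126 0.14 ]
```

```bash
python3 - <<'E'
from h import *
robot.move_to([0.575,0.211,0.25],[180,0,180])
print(robot.current_joint_positions())
c=cam("wrist"); im=vision.grab_frame("wrist"); cv2.imwrite("pics/w1.png",im[:,:,::-1])
np.savez("w1.npz",K=c[0],T=c[1])
for l in("cap_wing","drawer_front"): print(l,recognise(l,"wrist")[:2])
for y in (-90,-60,-30,0,30,60,90,120,150,180): print(y,[None if (q:=robot.inverse_kinematics([.575,.211,z],[180,0,y])) is None else np.round(q[[0,3,5,6]] if hasattr(q,'shape') else np.array(q)[[0,3,5,6]]) for z in (.107,)])
print(robot.current_time_s())
E
```

```text
[-36.73187628  26.11784244  22.64979976  76.44091335 -10.0083459
  79.39540803  75.82459723]
cap_wing [{'rect': [326.2, 195.2, 68.5, 76.2], 'p': 0.58}]
drawer_front [{'rect': [327.5, 194.8, 66.7, 78.1], 'p': 0.74}, {'rect': [322.4, 178.2, 304.5, 239.7], 'p': 0.62}]
-90 [array([-24.,  87.,  61., 160.])]
-60 [array([ 15.,  86.,  73., 158.])]
-30 [array([ -60.,   89.,   73., -109.])]
0 [array([-59.,  89.,  71., -81.])]
30 [array([-54.,  89.,  67., -57.])]
60 [array([-51.,  89.,  66., -30.])]
90 [array([-47.,  88.,  64.,  -3.])]
120 [array([-43.,  88.,  63.,  23.])]
150 [array([-39.,  88.,  63.,  51.])]
180 [array([-36.,  88.,  62.,  78.])]
3.05
```

View pics/w1.png

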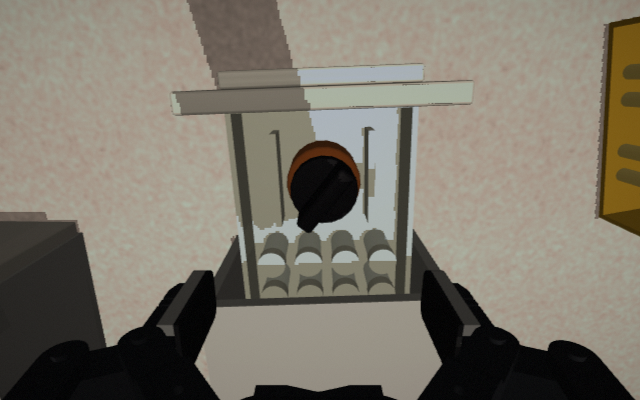

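```bash
python3 - <<'E'
import cv2,numpy as np
a=cv2.imread("pics/w1.png")[125:245,260:390]
a=cv2.resize(a,None,fx=5,fy=5,interpolation=2); a=np.clip(255*(a/90.)**.6,0,255).astype(np.uint8)
cv2.imwrite("pics/w1c.png",a)
E
```

```text
(no output)
```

View pics/w1c.png

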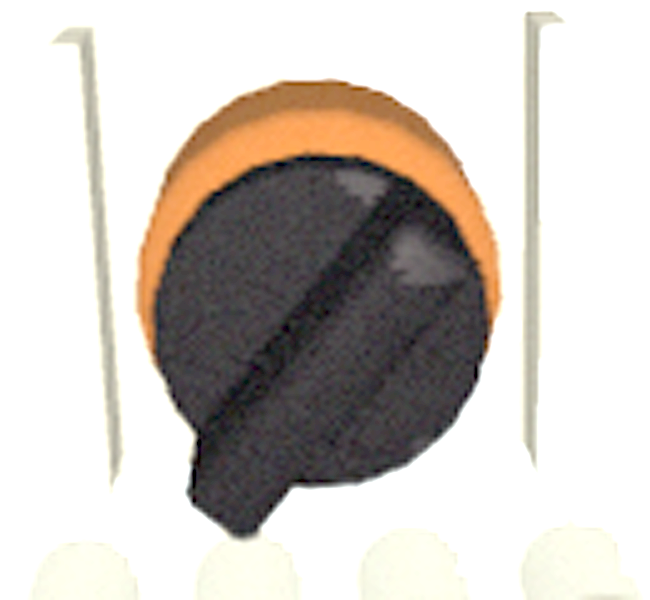

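```bash
python3 - <<'E'
from h import *
d=np.load("w1.npz"); c=(d["K"],d["T"],None)
f=lambda u,v:world(c,(260+u/5,125+v/5),.116)
C=[f(*p) for p in((190,490),(245,538),(465,285),(405,230))]
print("wing c",np.mean(C,0).round(4),[np.round(x,3) for x in C]); v=C[2]-C[1]; print("dir",np.degrees(np.arctan2(v[1],v[0])),np.linalg.norm(v))
for n,a,b,z in(("disc",(158,310),(487,310),.086),): print((f(*a)+f(*b))/2) 
# disc ellipse: left158 right487 top155 bottom486
g=lambda u,v,z:world(c,(u,v),z)
print("disc",((g(260+158/5,125+320/5,.086)+g(260+487/5,125+320/5,.086))/2).round(4),g(325,156,.086).round(4),g(325,222,.086).round(4))
for a,b,z in(((219,75),(423,66),.12),((172,93),(471,82),.136)):
    p,q=g(*a,z),g(*b,z); e=q-p; print("front",p.round(4),q.round(4),((p+q)/2).round(4),np.linalg.norm(e).round(4),"yaw",np.degrees(np.arctan2(e[1],e[0]))-90)
E
```

```text
wing c [0.5795 0.216  0.116 ] [array([0.596, 0.195, 0.116]), array([0.604, 0.204, 0.116]), array([0.563, 0.237, 0.116]), array([0.555, 0.228, 0.116])]
dir 141.13353678779148 0.05283837146906933
[0.56702509 0.21568656 0.116     ]
disc [0.5772 0.2163 0.086 ] [0.5492 0.2164 0.086 ] [0.607 0.217 0.086]
front [0.4879 0.1439 0.12  ] [0.4818 0.2807 0.12  ] [0.4849 0.2123 0.12  ] 0.1368 yaw 2.5431273598431545
front [0.4992 0.1171 0.136 ] [0.492  0.3076 0.136 ] [0.4956 0.2124 0.136 ] 0.1906 yaw 2.1788366714689857
```

```bash
python3 - <<'E'
from h import *
fingers.gripper_to(0.55,force=80)
x,y=.579,.2163
robot.move_to([x,y,.17],[180,0,141]); print(robot.current_torque())
print("stop",robot.line_to([x,y,.108],velocity=.06,f_stop=6),robot.current_tool_pos())
fingers.gripper_to(0.0,force=80)
print("gap",robot.current_finger_gap(),robot.current_gripper_force(),robot.current_contact_force(),robot.current_torque())
q=np.array(robot.current_joint_positions()); q0=q[6]
for a in (8,16,24,32,40,45,48,51,54):
    q[6]=q0-a; robot.move_j(q.tolist())
    M=np.array(robot.current_torque()); print(a,M.round(2),np.round(robot.current_contact_force(),1),np.round(robot.current_joint_positions()[6]-q0,1),round(robot.current_finger_gap(),3),round(robot.current_time_s(),1))
    if np.linalg.norm(robot.current_contact_force())>50: break
E
```

```text
[0.01906099 0.00940129 0.04569556]
stop False [0.57942749 0.21639957 0.10857006]
gap 0.14578988494708497 78.778395652771 [0.6258505  1.51998031 2.67145943] [ 0.27379016 -0.03631865  0.03571989]
8 [ 0.01  0.05 -0.09] [-0.   1.1  1.5] -7.8 0.146 6.0
16 [-0.01  0.13 -0.07] [-0.3  0.1  0.9] -15.7 0.149 6.3
24 [-0.05  0.25 -0.05] [-1.2  0.3  1.6] -23.7 0.148 6.5
32 [-0.07  0.37 -0.08] [-1.7 -1.1  2.9] -31.7 0.147 6.8
40 [-0.16  0.41 -0.08] [-1.5 -0.9  2.2] -39.6 0.145 7.0
45 [-0.18  0.43 -0.09] [-1.  -0.2  1.4] -44.7 0.15 7.3
48 [-0.2   0.5  -0.05] [-1.5 -0.3  3.2] -47.8 0.144 7.5
51 [-0.35  0.37  0.95] [-1.4 -1.2  3.6] -50.7 0.144 7.8
54 [-0.52  0.34  2.03] [-0.3 -3.   3.7] -53.7 0.145 8.0
```

```bash
python3 - <<'E'
from h import *
robot.pause(.3)
fingers.gripper_to(0.5)
p=robot.current_tool_pos(); robot.line_to([p[0],p[1],.25],velocity=.15)
robot.move_to([.575,.2163,.25],[180,0,141]); fingers.gripper_to(0.0,force=40)
robot.pause(.3)
c=cam("wrist"); im=vision.grab_frame("wrist"); np.savez("w2.npz",K=c[0],T=c[1])
a=np.clip(255*(im[:,:,::-1]/130.)**.6,0,255).astype(np.uint8); cv2.imwrite("pics/w2.png",a)
print(robot.current_time_s(),robot.current_eef_rot())
E
```

```text
11.5 [-1.79999124e+02 -2.25310086e-03  1.40995887e+02]
```

View pics/w2.png

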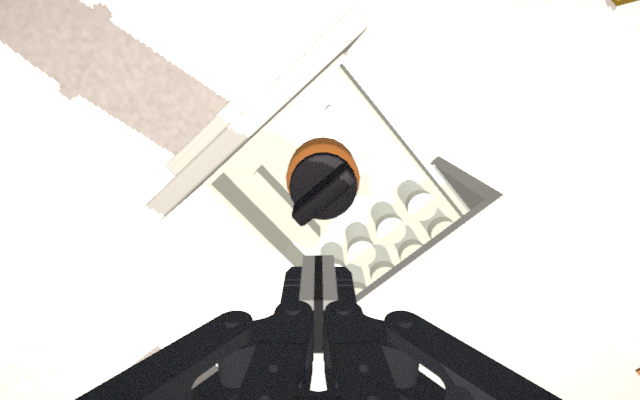

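```bash
python3 - <<'E'
from h import *
u=np.array([np.cos(np.radians(2.5)),np.sin(np.radians(2.5)),0]); o=[180,0,-177.5]
lip=np.array([.4849,.2123,.112])
robot.move_to((lip-.06*u+[0,0,.12]).tolist(),o)
robot.line_to((lip-.06*u).tolist(),velocity=.15)
F0=np.array(robot.current_contact_force())
s=lambda: round(float((np.array(robot.current_tool_pos())-lip)@u),4)
print("contact",robot.line_to((lip+.02*u).tolist(),velocity=.03,f_stop=2),s(),robot.current_contact_force()-F0)
c=s()
robot.line_to((lip+(c+.115)*u).tolist(),velocity=.07,f_stop=30)
print(s(),(robot.current_contact_force()-F0).round(1),robot.current_time_s())
for d in np.arange(.120,.172,.003):
    st=robot.line_to((lip+(c+d)*u).tolist(),velocity=.03,f_stop=30)
    f=robot.current_contact_force()-F0; print(round(d,3),s(),f.round(1),st)
    if st or abs(f@u)>22: break
print(robot.current_time_s())
E
```

```text
contact True -0.0122 [ 0.07086761  0.99918654 -0.87904253]
0.1034 [-0.7  0.2 -0.8] 16.4917
0.12 0.1086 [ 0.3 -0.4 -1.2] False
0.123 0.1108 [-1.3  0.8 -0.2] False
0.126 0.1123 [-3.8 -0.5  2.6] False
0.129 0.1139 [-7.7 -0.2  5. ] False
0.132 0.1158 [-10.5  -0.8   7.6] False
0.135 0.1185 [-10.   -1.3   6.9] False
0.138 0.1224 [-7.7 -1.6  5.5] False
0.141 0.1277 [-3.7  0.4  2. ] False
0.144 0.1297 [-6.3 -0.5  3.5] False
0.147 0.1297 [-14.   -2.    8.9] False
0.15 0.1298 [-19.9  -3.7  13.2] False
0.153 0.1298 [-25.6  -3.8  17.6] False
19.5583
```

```bash
python3 - <<'E'
from h import *
p=np.array(robot.current_tool_pos())
robot.line_to((p-[.08,.0035,0]).tolist(),velocity=.08)
robot.line_to((p-[.08,.0035,-.15]).tolist(),velocity=.15)
robot.move_to((p+[-.09,0,.13]).tolist(),[180,0,180])
robot.pause(.3)
c=cam("wrist"); im=vision.grab_frame("wrist"); cv2.imwrite("pics/w3.png",im[:,:,::-1]); np.savez("w3.npz",K=c[0],T=c[1])
b=vision.grab_frame("side")[:,:,::-1]; cv2.imwrite("pics/side3.png",cv2.resize(b[90:260,260:500],None,fx=3,fy=3,interpolation=2))
print(robot.current_time_s(),robot.current_contact_force())
E
```

```text
22.65 [0.17413866 0.25947844 0.87113328]
```

View pics/w3.png

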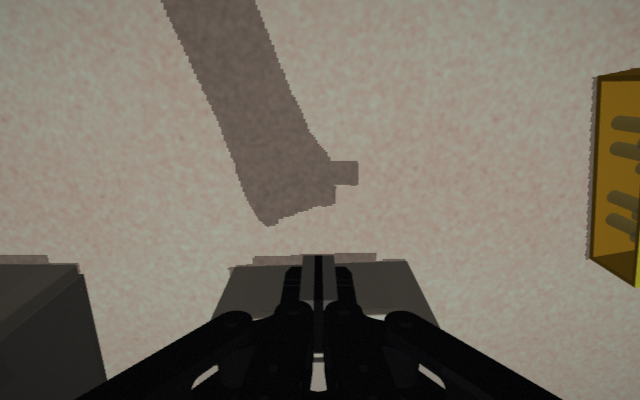

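View pics/side3.png

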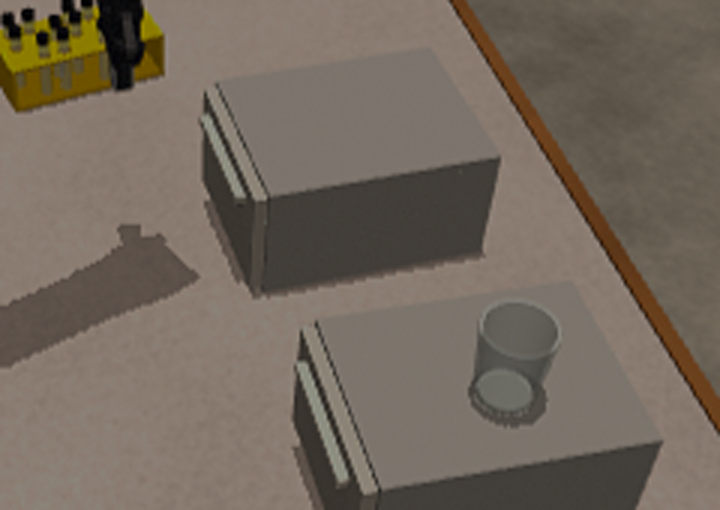

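The side view shows the drawer front seated against the unit at about (235,190), with the same thin seam as the closed unit. The beaker and rack have not moved. The push force peaked and dropped at the catch, then met a hard stop.

```bash
python3 -c "
from station import workorder
print(workorder.close_job())"
```

```text
the job is handed in; nothing more can be done
None
```

I turned the cap to its stop with the drawer still open, then pushed the drawer gently past its catch to a hard stop. The job is handed in at about 23 s; the final images show the front flush and the arm clear, but the interface returned no verdict.

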